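Set out the bench for drop-casting a sensor chip

TASK

Set out the bench for drop-casting: take the petri dish with the sensor chip off the stirrer and set it in the middle of the blue mat, and stand the beaker on the middle of the stirrer's round plate and close its mouth with the green knobbed cover. Stand the blue-capped bottle on the mat to the left of the dish and the red-capped amber bottle to the right of it (left and right as seen from the robot's side), so that the dish lies between them in one row along the middle of the mat with about 3 cm of clear mat on either side of the dish. Set the glass down upright without dropping it, and leave the white-capped bottle, the tip box and the orange-lidded jar where they are.

Things in the scene. Friction and masses are not known exactly. Their poses are not given: they have to be found in the camera images.
- dish: Clear glass petri dish without lid, 60 mm across and 15 mm high, wall 2.5 mm, with a small black-and-gold sensor chip fixed to its floor; about 45 g, loose. At the start it stands on the stirrer's plate. Origin at the centre of its underside, z up.
- beaker: Clear 50 ml glass beaker with white marks and a white stir bar inside, open at the top: 42 mm outside, 37 mm inside, 60 mm high, about 60 g, loose, standing on the bench. Origin at the centre of its underside, z up.
- lid: Green silicone beaker cover: flat disc 56 mm across and 6 mm thick with an upright round knob 18 mm across and 26 mm high on its middle (32 mm high in all), about 40 g, loose, lying on the bench knob up. It simply rests on the beaker's rim. Origin at the centre of the disc's underside, z up.
- blue_bottle: 50 ml round laboratory bottle, clear glass with a blue screw cap: body 46 mm across, ribbed cap 40 mm across and 24 mm high (from 67 to 91 mm up), 91 mm tall in all, about 130 g; loose, stands upright on the bench. Origin at the centre of its underside, z up.
- amber_bottle: 50 ml round laboratory bottle, amber glass with a red screw cap: body 46 mm across, ribbed cap 40 mm across and 24 mm high (from 67 to 91 mm up), 91 mm tall in all, about 130 g; loose, stands upright on the bench. Origin at the centre of its underside, z up.
- stirrer: Compact white magnetic stirrer, fixed to the bench: housing 120 x 120 mm with a sloping blue control panel with a black knob on its front (-x) side that reaches 90 mm from the origin. On top a round white plate 110 mm across whose upper face is 50 mm above the bench, with a grey printed ring. Origin on the bench straight below the centre of the plate, z up, x from the control panel towards the back (away from the robot, within 15 degrees).
- mat: Blue silicone bench mat, fixed, 2 mm thick, 150 mm (its x) by 280 mm (its y), with a thin pale border line and a small pale cross in the middle. Origin at the centre of its underside, z up, x away from the robot and y to the robot's left, each within 15 degrees. The row of three runs along its y axis.
- white_bottle: Bystander, to be left alone: 50 ml round laboratory bottle, clear glass with a white screw cap: body 46 mm across, ribbed cap 40 mm across and 24 mm high (from 67 to 91 mm up), 91 mm tall in all, about 130 g; loose, stands upright on the bench. Origin at the centre of its underside, z up.
- tip_box: Bystander, to be left alone: purple pipette-tip box, 120 x 80 mm and 54 mm high, loose on the bench at the robot's far left. Origin at the centre of its underside.
- jar: Bystander, to be left alone: white plastic jar with an orange lid, 70 mm across and 62 mm high, loose on the bench at the robot's far right. Origin at the centre of its underside.
Mind the look-alikes: they are no part of the job. There is more than one size of the dish; the one meant has the size given above.

How it is judged (in metres and radians):
At the end, for the whole second after the job is handed in: All upright, at rest, released: beaker within 12 mm of plate centre, cover flat on it within 8 mm; dish within 15 mm of mat centre; blue cap left, red cap right on the mat, each within 20 mm of its long middle line and 68-98 mm from the dish, centre to centre (horizontal distance between beaker and stirrer below 0.012 m and height (world z) of beaker between 0.046 and 0.054 m and horizontal distance between lid and beaker below 0.008 m and z of lid in the frame of beaker between 0.056 and 0.064 m and horizontal distance between dish and mat below 0.015 m and height (world z) of each of dish, blue_bottle, amber_bottle below 0.006 m and horizontal distance between blue_bottle and dish between 0.068 and 0.098 m and x of blue_bottle in the frame of mat between -0.02 and 0.02 m and y of blue_bottle in the frame of mat above 0.05 m and horizontal distance between amber_bottle and dish between 0.068 and 0.098 m and x of amber_bottle in the frame of mat between -0.02 and 0.02 m and y of amber_bottle in the frame of mat below -0.05 m and angle between each of dish, beaker, blue_bottle, amber_bottle, lid's own z axis and vertical below 0.1 rad and linear speed of each of dish, beaker, blue_bottle, amber_bottle, lid below 0.02 m/s); the robot touches nothing.
It fails at once if the white-capped bottle is shifted or tipped (distance of white_bottle from where it was at the start of the episode above 0.02 m or angle between white_bottle's own z axis and vertical above 0.3 rad).
It fails at once if the tip box is shifted or tipped (distance of tip_box from where it was at the start of the episode above 0.02 m or angle between tip_box's own z axis and vertical above 0.3 rad).
It fails at once if the orange-lidded jar is shifted or tipped (distance of jar from where it was at the start of the episode above 0.02 m or angle between jar's own z axis and vertical above 0.3 rad).
It fails at once if the dish, the beaker or a bottle is tipped right over (angle between any of dish, beaker, blue_bottle, amber_bottle's own z axis and vertical above 0.6 rad).
It fails at once if a glass thing is let go in the air (more than about 25 mm above its place) and drops ((height (world z) of dish above 0.027 m and contact force between dish and anything else below 0.002 N and horizontal distance between dish and stirrer above 0.09 m) or (height (world z) of beaker above 0.075 m and contact force between beaker and anything else below 0.002 N) or (height (world z) of blue_bottle above 0.027 m and contact force between blue_bottle and anything else below 0.002 N) or (height (world z) of amber_bottle above 0.027 m and contact force between amber_bottle and anything else below 0.002 N)).
It also fails if it takes over 109 s, if anything falls off the work surface, if the arm or the gripper's body presses on something with over 40 N, if the wrist force passes 120 N, or if a joint passes its speed limit or range.

ROBOT

A 6-joint arm with a two-finger parallel gripper is mounted at the origin on the work surface. World frame = base frame: x ahead of the robot, y to its left, z up, the work surface at z = 0. Lengths are in mm, angles in rad, forces in N, time in s.
With the tool pointing down it reaches from about 350 to 875 mm from the base axis. Payload 4.2 kg.
Tool frame: the origin (TCP) lies midway between the tips of the shut fingers; the grasp point (between the pads) lies 19 mm behind it (arm.tcp_to_grasp is the distance from the TCP to the grasp point, in mm); z points along the fingers, y is the line along which they close (so a half turn about z gives the same grasp; the last joint's range is limited). The gripper opens to 85 mm and grips with 20 to 120 N. Pads are 22 mm wide; open, the fingers measure 114 mm over their backs; the gripper's body (76 mm by 85 mm) begins 54 mm behind the grasp point. The pads swing forward as they close: fully open they stand 13 mm farther back than shut.
Start: joints at [-0.943, 0.385, 0.008, 0, -1.194, -0.259], TCP at [225.324, -582.948, 231.312] pointing down, gripper open.
Joint ranges: [-3.14, 3.14], [-1.21, 2.06], [-1.07, 1.41], [-3.16, 2.05], [-2.99, -0.16], [-3.1, 3.1]. Speed limits (rad/s): [2.79, 2.79, 3.14, 3.14, 3.14, 3.14].

INTERFACE

Orientations are given as a unit quaternion [x, y, z, w].
In Python, from bench import arm, imaging, job, models gives the robot as it stands.
- The arm moves only by the tool arm_command, never from a script. Its argument "rows" is a list of rows, each an object with "grip": the opening, from 0 (shut) to 1 (fully open); "linear": the shift along the tool's x, y, z in mm, a list of three; "rot": the turn, a rotation vector about the tool's x, y, z in rad, a list of three. In form: [{"grip": grip, "linear": [tx, ty, tz], "rot": [rx, ry, rz]}, ...]. A call has 1 to 10 rows; each row is the pose to reach, as a shift and turn from the pose commanded when the call began, along the tool's axes at that moment; what a row does not reach only later rows make up. A row lasts 1/8 s, in which the tool goes at most 62.5 mm and 10.7 degrees, less where a joint would pass 70% of its speed; a pose out of reach is approached as far as the arm can. A call with a gripper value outside its range is refused whole. The fingers move at their own pace and stop on an object; the grip force is fixed at half the most. Time passes only in rows, so rows that repeat a pose let the fingers close. It gives the time, the measured TCP pose, the force, the opening and the grip force at its end, in the units of the state.
- arm.read_state(): the state, without advancing time (a new reading comes with each control period).
- imaging.get_image(name): name is "scene" or "top" or "wrist"; returns a dict with "frame" (420x560x3 uint8, red, green, blue), "fx", "fy", "cx", "cy" (pixels), "extrinsics" (4x4, takes a point from world to camera coordinates); the wrist camera has in their place "T_tool_cam" (4x4, takes a point from camera to tool coordinates, whose origin is the TCP and whose axes are the flange's). Camera axes: x right, y down, z forward; pixel columns grow to the right and rows downward; lengths in mm; the calibration is good to about 2 mm. A picture is of the moment at which its call begins: read the wrist's pose just before it. There is no depth.
- job.job_done(): hands the job in; it is judged then, once.
Trained networks look in a picture, given as the dict that the camera call returned (one of the last four; its "shot" number tells which), for a name from the list of things; names that differ only in an ending like _2 or _b are one class to them, and where a whole thing is asked for, a point or a joint stands for the part that bears it (a point fixed in the world has none). Each returns a list of dicts, best first, with "score" (0 to 1); they miss things now and then, are a little off and sometimes report something else, mostly with a low value. They report only what shows in the picture. A call takes as long as a camera call. They do not tell look-alikes from the thing itself.
- models.spot_in(picture, query): "rect" ([left, top, right, bottom] in pixels, round what is visible of it).
- models.tip_of(picture, query): "pixel" ([column, row] in pixels: a listed point, or the origin of a listed thing).
The state is a dict: "clock": time; "joints": joint angles; "joint_vel": joint speeds; "joint_efforts": joint torques, N m; "position": TCP position; "ee_rot": TCP orientation; "contact_force": force on the tool from outside, world axes, zero at the start; "wrist_torque": the same for the moment, N m; "gripper_width": finger opening in mm; "grasp_force": force on a finger pad.
Only numpy, scipy, OpenCV 4.12 (cv2) and the standard library are available. Lean on these libraries where they do the work, as an engineer would, in place of code of your own. Each camera call takes 0.05 s, during which the arm holds its last target. There are 200 camera calls.

## Working session

There is one attempt and no reset: what is moved stays moved. The work goes in short steps, Python scripts to look and compute and a tool call to move; the robot and the scene stay as the last step left them, time stands still between calls to the robot, and variables do not carry over. Pictures are saved under pics/ and viewed, at most 14 in all, crops included, and the job is handed in when it is done.

Besides the shell and the picture viewer there is one more tool, called in YAML: its name, and indented under it one key for each argument. arm_command: Moves the arm, as the interface text tells. Its arguments: {"type":"object","properties":{"rows":{"type":"array"}},"required":["rows"]}

```bash
mkdir -p pics; ls; cat > h.py <<'E'
import numpy as np, cv2
from scipy.spatial.transform import Rotation as R
from bench import arm, imaging, job, models
def save(p,n,crop=None,s=1):
    f=p["frame"]
    if crop: f=f[crop[1]:crop[3],crop[0]:crop[2]]
    f=cv2.resize(f,None,fx=s,fy=s,interpolation=cv2.INTER_CUBIC)
    cv2.imwrite(f"pics/{n}.png",f[:,:,::-1])
def w2c(p,st=None):
    if "extrinsics" in p: return np.array(p["extrinsics"])
    T=np.eye(4);T[:3,:3]=R.from_quat(st["ee_rot"]).as_matrix();T[:3,3]=st["position"]
    return np.linalg.inv(T@np.array(p["T_tool_cam"]))
def ray(p,px,z,st=None):
    "world point at height z seen at pixel"
    C=np.linalg.inv(w2c(p,st)); d=C[:3,:3]@[(px[0]-p["cx"])/p["fx"],(px[1]-p["cy"])/p["fy"],1]
    o=C[:3,3]; return o+d*(z-o[2])/d[2]
def proj(p,X,st=None):
    c=w2c(p,st)@np.append(X,1); return np.array([p["fx"]*c[0]/c[2]+p["cx"],p["fy"]*c[1]/c[2]+p["cy"]])
E
cat > a.py <<'E'
from h import *
s=arm.read_state(); print(s)
for n in("scene","top"):
    p=imaging.get_image(n); save(p,n+"0",s=1.4)
    print(n,p["fx"],p["cx"],p["cy"],np.linalg.inv(w2c(p)).round(2).tolist())
    for q in "dish beaker lid blue_bottle amber_bottle stirrer mat white_bottle tip_box jar".split():
        for d in models.tip_of(p,q)[:4]: print(q,"tip",np.round(d["pixel"]),round(d["score"],2),ray(p,d["pixel"],50 if q=="dish" else 2 if q=="mat" else 0).round()[:2])
E
python3 a.py
```

```text
pics
{'clock': 0.0, 'joints': array([-9.43414989e-01,  3.85543489e-01,  6.60748422e-03, -5.24107469e-04,
       -1.19399985e+00, -2.58592885e-01]), 'joint_vel': array([-0.00036856, -0.00217772, -0.00017376,  0.00044619,  0.00100913,
       -0.00034944]), 'joint_efforts': array([ 4.22738258e-04, -3.92292666e+01,  1.88408464e+01,  4.18643296e+00,
       -4.68039842e-03,  4.86446893e-06]), 'position': array([ 225.10551519, -582.41465919,  230.21857275]), 'ee_rot': array([-1.83255909e-01,  9.83064631e-01,  1.07090595e-03, -2.38486220e-04]), 'contact_force': array([-0.36284737,  0.79359941, -0.31719683]), 'wrist_torque': array([ 0.01903725, -0.03850722,  0.05080624]), 'grasp_force': 0.0, 'gripper_width': 85.58919967272189}
scene 544.9081432253026 277.8639947822293 198.79863646482826 [[0.11, 0.75, -0.65, 1587.89], [0.99, -0.07, 0.08, -138.62], [0.01, -0.65, -0.76, 1269.79], [0.0, 0.0, 0.0, 1.0]]
top 421.03155014639015 273.93119401019607 212.79650127353526 [[-0.06, -0.98, 0.2, 329.33], [-1.0, 0.06, -0.01, 0.37], [-0.0, -0.2, -0.98, 1127.41], [0.0, 0.0, 0.0, 1.0]]
dish tip [403. 194.] 0.88 [ 577. -350.]
dish tip [365. 229.] 0.86 [ 490. -242.]
beaker tip [271. 185.] 0.58 [636.  -6.]
lid tip [308. 181.] 0.62 [ 642. -109.]
blue_bottle tip [223. 190.] 0.54 [631. 126.]
amber_bottle tip [183. 189.] 0.63 [641. 237.]
stirrer tip [358. 237.] 0.87 [ 478. -230.]
mat tip [185. 257.] 0.95 [453. 237.]
white_bottle tip [357. 178.] 0.68 [ 640. -245.]
white_bottle tip [362. 232.] 0.23 [ 490. -243.]
tip_box tip [104. 230.] 0.58 [539. 454.]
jar tip [448. 236.] 0.61 [ 463. -473.]
```

View pics/scene0.png

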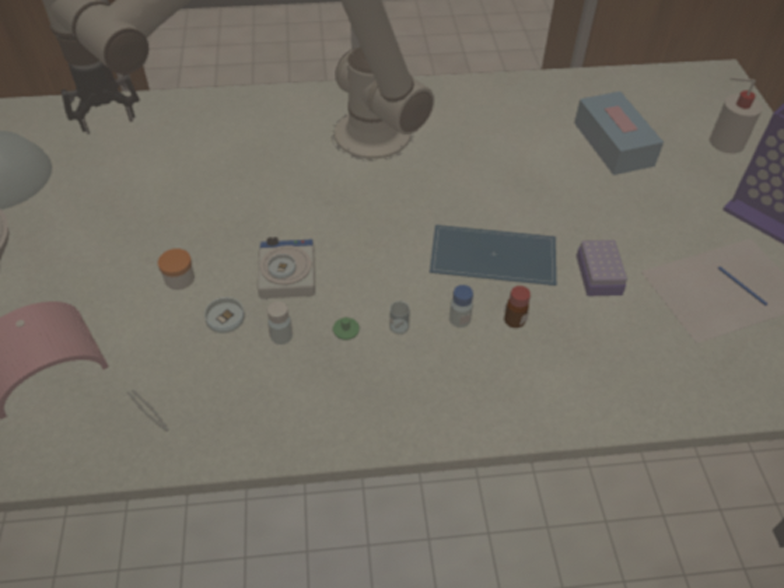

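View pics/top0.png

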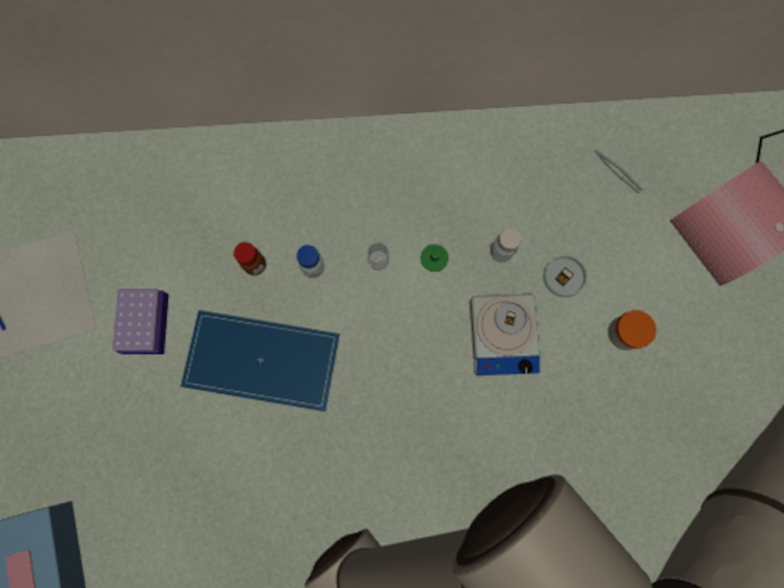

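Scene0 shows the robot-opposite view; top0 (shown at 1.4×) shows the mat centre at about (185,257) in raw pixels and the stirrer at (361,235). The caps are red (176,181), blue (220,184) and white (362,171), with the beaker at (270,183) and the lid at (310,184).
Possible dishes: (365,228) on the stirrer and (403,197) on the bench, which looks larger. By the description it is the one on the stirrer.

```bash
cat > b.py <<'E'
from h import *
p=imaging.get_image("top"); save(p,"topcrop",(325,160,445,280),5)
f=p["frame"]; hsv=cv2.cvtColor(f,cv2.COLOR_RGB2HSV)
m=cv2.inRange(hsv,(95,100,40),(115,255,255)); m[:, 260:]=0; m[:215]=0; m[310:]=0
cs=max(cv2.findContours(m,0,1)[0],key=cv2.contourArea)
q=np.array([ray(p,c[0].astype(float),2)[:2] for c in cs],np.float32)
print("mat",cv2.minAreaRect(q))
for n,z in(("dish",65),("beaker",60),("lid",6),("blue_bottle",91),("amber_bottle",91),("white_bottle",91)):
    for d in models.spot_in(p,n)[:3]: r=d["rect"]; print(n,round(d["score"],2),np.round(r,1), (ray(p,r[2:],z)-ray(p,r[:2],z)).round()[:2], ray(p,[(r[0]+r[2])/2,(r[1]+r[3])/2],z).round()[:2])
for n,lo,hi,z in(("red",(170,120,60),(180,255,255),91),("red0",(0,150,60),(4,255,255),91),("blue",(112,150,60),(125,255,255),91),("green",(50,100,30),(75,255,255),6)):
    mm=cv2.inRange(hsv,lo,hi); mm[:160]=0; mm[220:]=0
    for c in cv2.findContours(mm,0,1)[0]:
        if cv2.contourArea(c)>20:
            (x,y),r=cv2.minEnclosingCircle(c); print(n,x,y,r,ray(p,(x,y),z).round(1)[:2])
print(imaging.get_image("wrist")["T_tool_cam"])
E
python3 b.py
```

```text
mat ((452.5539245605469, 233.78204345703125), (276.98162841796875, 146.95689392089844), 76.75528717041016)
dish 0.9 [350.6 217.7 376.4 238.1] [-57. -60.] [ 490. -234.]
dish 0.88 [389.5 183.  416.  212.8] [-83. -59.] [ 562. -344.]
beaker 0.79 [263.  171.9 277.6 192.1] [-57. -35.] [628.  -4.]
lid 0.75 [299.3 172.5 317.1 192.7] [-61. -44.] [ 635. -108.]
blue_bottle 0.86 [211.1 176.5 230.4 196.4] [-56. -47.] [616. 123.]
amber_bottle 0.81 [168.2 172.7 190.1 200.9] [-78. -54.] [622. 228.]
amber_bottle 0.32 [262.7 171.7 276.4 192.3] [-57. -31.] [620.  -2.]
white_bottle 0.61 [348.3 161.2 370.7 184.8] [-66. -51.] [ 629. -233.]
red0 174.9705810546875 180.91175842285156 8.153589248657227 [638.5 238.8]
green 309.97222900390625 183.98611450195312 9.464990615844727 [ 630.8 -113. ]
[[-3.50877698e-05 -9.48944154e-01 -3.15444117e-01  8.09294236e+01]
 [ 9.99999978e-01 -9.82695755e-05  1.84389459e-04 -5.97636286e-01]
 [-2.05973859e-04 -3.15444104e-01  9.48944137e-01 -1.42259732e+02]
 [ 0.00000000e+00  0.00000000e+00  0.00000000e+00  1.00000000e+00]]
```

View pics/topcrop.png

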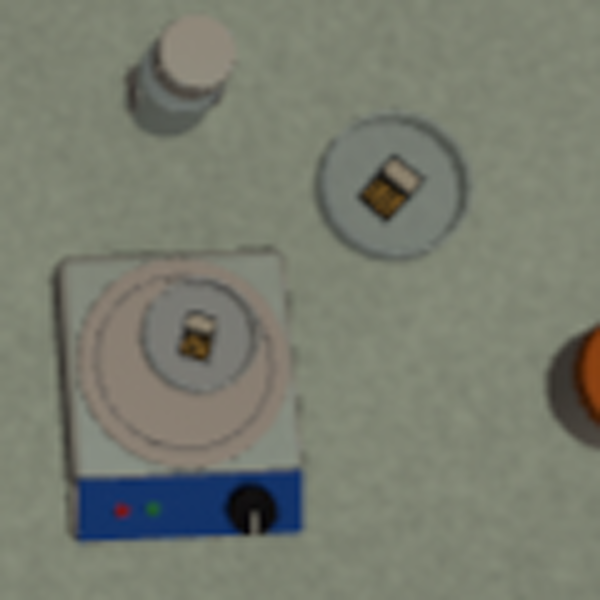

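```bash
cat >> h.py <<'E'
def go(x,y,z,yaw=180):
    "shift and turn in tool axes to TCP x,y,z with tool x at yaw deg, tool down"
    s=arm.read_state(); r=R.from_quat(s["ee_rot"]); c,n=np.cos(np.radians(yaw)),np.sin(np.radians(yaw))
    t=R.from_matrix(np.array([[c,n,0],[n,-c,0],[0,0,-1.]]))
    print("t",round(s["clock"],2),"pos",s["position"].round(1),"w",round(s["gripper_width"],1),"F",round(s["grasp_force"],1),
      "| lin",(r.inv().apply(np.array([x,y,z])-s["position"])).round(1),"rot",(r.inv()*t).as_rotvec().round(3))
E
python3 - <<'E'
from h import *
p=imaging.get_image("top")
print(ray(p,(365,227.2),65),ray(p,(361.8,232.8),50))
go(485,-237,220)
E
```

```text
[ 491.89048632 -237.99190819   65.        ] [ 480.13130664 -231.55130762   50.        ]
t 1.55 pos [ 225.3 -583.   231.3] w 85.2 F 0.0 | lin [-366.9  229.1   11.3] rot [ 0.    -0.     0.369]
```

arm_command:
  rows:
    - {"grip": 1,"linear": [-60,37,2],"rot": [0,0,0.06]}
    - {"grip": 1,"linear": [-120,75,4],"rot": [0,0,0.12]}
    - {"grip": 1,"linear": [-180,112,6],"rot": [0,0,0.18]}
    - {"grip": 1,"linear": [-240,150,8],"rot": [0,0,0.24]}
    - {"grip": 1,"linear": [-300,187,10],"rot": [0,0,0.3]}
    - {"grip": 1,"linear": [-340,212,11],"rot": [0,0,0.35]}
    - {"grip": 1,"linear": [-367,229,11],"rot": [0,0,0.37]}
    - {"grip": 1,"linear": [-367,229,11],"rot": [0,0,0.37]}
    - {"grip": 1,"linear": [-367,229,11],"rot": [0,0,0.37]}

```text
clock: 2.68
position: [485.0, -236.9, 220.3]
ee_rot: [0.0, 1.0, -0.0, -0.0]
contact_force: [0.2, 0.2, -0.4]
gripper_width: 85.6
grasp_force: 0.0
```

```bash
cat > look.py <<'E'
from h import *
import sys
s=arm.read_state(); p=imaging.get_image("wrist"); save(p,sys.argv[1],s=1.4)
for a in sys.argv[2:]:
    n,z=a.split(":")
    for d in models.spot_in(p,n)[:2]: r=d["rect"]; print(n,round(d["score"],2),np.round(r),"rect ctr",ray(p,[(r[0]+r[2])/2,(r[1]+r[3])/2],float(z),s).round(1)[:2])
    for d in models.tip_of(p,n)[:2]: print("tip",np.round(d["pixel"]),round(d["score"],2),ray(p,d["pixel"],50 if n in("dish",) else 0,s).round(1)[:2])
go(*s["position"])
E
python3 look.py w1 dish:65 stirrer:50
```

```text
dish 0.91 [151. 222. 220. 281.] rect ctr [ 548.  -343.6]
dish 0.74 [252. 176. 312. 234.] rect ctr [ 494.4 -237.3]
tip [188. 249.] 0.95 [ 552.4 -346. ]
tip [281. 203.] 0.73 [ 497.2 -238.9]
stirrer 0.79 [231. 101. 346. 238.] rect ctr [ 460.2 -230.7]
tip [282. 182.] 0.59 [ 485.1 -236.9]
t 2.92 pos [ 484.4 -238.1  220.4] w 85.0 F 0.0 | lin [-0.6  1.1  0.1] rot [-0.     0.    -0.003]
```

View pics/w1.png

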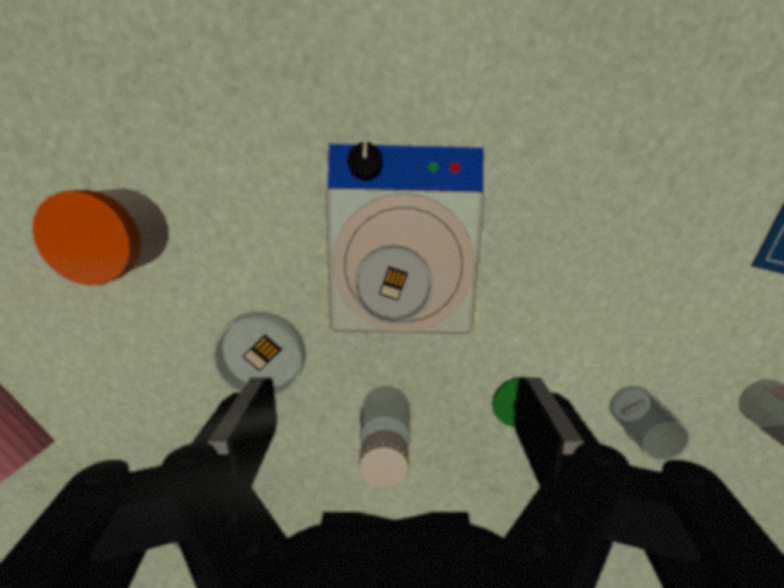

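Wrist view: the small dish is on the plate at (281,203) raw and the plate centre at (289,187). The big dish is at (187,252), separate on the bench. The wrist camera puts the dish at (494,-238), so I'm descending to grip it.

arm_command:
  rows:
    - {"grip": 1,"linear": [-9,-1,50],"rot": [0,0,0]}
    - {"grip": 1,"linear": [-9,-1,100],"rot": [0,0,0]}
    - {"grip": 1,"linear": [-9,-1,140],"rot": [0,0,0]}
    - {"grip": 1,"linear": [-9,-1,160],"rot": [0,0,0]}
    - {"grip": 1,"linear": [-9,-1,172],"rot": [0,0,0]}
    - {"grip": 1,"linear": [-9,-1,172],"rot": [0,0,0]}
    - {"grip": 0.5,"linear": [-9,-1,172],"rot": [0,0,0]}
    - {"grip": 0.5,"linear": [-9,-1,172],"rot": [0,0,0]}
    - {"grip": 0.5,"linear": [-9,-1,172],"rot": [0,0,0]}
    - {"grip": 0.5,"linear": [-9,-1,172],"rot": [0,0,0]}

```text
clock: 4.18
position: [495.3, -238.3, 50.0]
ee_rot: [0.0, 1.0, -0.0, 0.002]
contact_force: [-0.4, -0.4, 6.4]
gripper_width: 56.7
grasp_force: 64.4
```

```bash
python3 - <<'E'
from h import *
s=arm.read_state(); p=imaging.get_image("wrist"); save(p,"w2",s=1.4); go(453,234,50)
C=[485,-237,220.4]
E
```

```text
t 4.22 pos [ 495.3 -238.3   49.9] w 56.3 F 64.4 | lin [ 42.6 472.3  -0.6] rot [-0.001  0.003 -0.001]
```

View pics/w2.png

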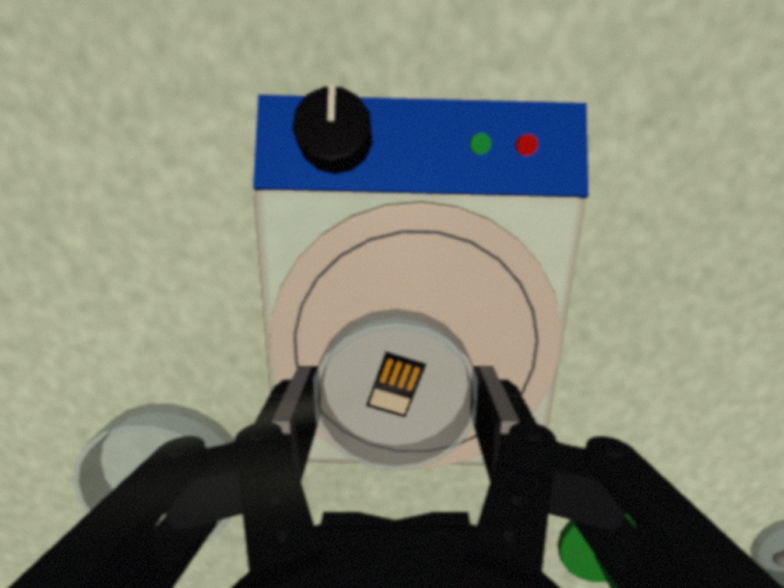

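```bash
python3 - <<'E'
from h import *
s=arm.read_state(); p=imaging.get_image("wrist"); a=np.linspace(0,6.28,60)
def b(c,r,z):
    q=np.array([proj(p,[c[0]+r*np.cos(t),c[1]+r*np.sin(t),z],s) for t in a])*1.4
    return q.min(0).round(),q.max(0).round()
for c in((495,-238),(485,-238),(505,-238)): print(c,b(c,30,65),b(c,30,50))
for c in((480,-231.5),(482,-233),(478,-231)): print("plate",c,b(c,55,50))
E
```

```text
(495, -238) (array([311., 322.]), array([483., 471.])) (array([319., 306.]), array([475., 445.]))
(485, -238) (array([309., 293.]), array([485., 449.])) (array([317., 280.]), array([477., 424.]))
(505, -238) (array([313., 350.]), array([481., 493.])) (array([320., 332.]), array([474., 465.]))
plate (480, -231.5) (array([266., 193.]), array([563., 465.]))
plate (482, -233) (array([263., 199.]), array([558., 469.]))
plate (478, -231) (array([267., 186.]), array([565., 461.]))
```

The dish sits centred in the grip at (494,-238), and the plate centre is at about (482,-231). Lifting and carrying it to the mat.

arm_command:
  rows:
    - {"grip": 0.5,"linear": [0,0,-15],"rot": [0,0,0]}
    - {"grip": 0.5,"linear": [0,0,-40],"rot": [0,0,0]}
    - {"grip": 0.5,"linear": [1,15,-65],"rot": [0,0,0]}
    - {"grip": 0.5,"linear": [4,45,-80],"rot": [0,0,0]}
    - {"grip": 0.5,"linear": [8,90,-80],"rot": [0,0,0]}
    - {"grip": 0.5,"linear": [12,140,-80],"rot": [0,0,0]}
    - {"grip": 0.5,"linear": [16,190,-80],"rot": [0,0,0]}
    - {"grip": 0.5,"linear": [21,240,-80],"rot": [0,0,0]}
    - {"grip": 0.5,"linear": [25,290,-80],"rot": [0,0,0]}
    - {"grip": 0.5,"linear": [29,330,-80],"rot": [0,0,0]}

```text
clock: 5.52
position: [465.2, 93.9, 129.2]
ee_rot: [0.0, 1.0, 0.0, 0.001]
contact_force: [0.1, -0.7, -0.7]
gripper_width: 56.6
grasp_force: 63.8
```

arm_command:
  rows:
    - {"grip": 0.5,"linear": [3,40,0],"rot": [0,0,0]}
    - {"grip": 0.5,"linear": [7,80,0],"rot": [0,0,0]}
    - {"grip": 0.5,"linear": [10,115,0],"rot": [0,0,0]}
    - {"grip": 0.5,"linear": [12,135,0],"rot": [0,0,0]}
    - {"grip": 0.5,"linear": [12,142,0],"rot": [0,0,0]}
    - {"grip": 0.5,"linear": [12,142,0],"rot": [0,0,0]}
    - {"grip": 0.5,"linear": [12,142,0],"rot": [0,0,0]}

```text
clock: 6.4
position: [453.6, 233.0, 128.3]
ee_rot: [0.001, 1.0, -0.0, -0.0]
contact_force: [0.5, -0.1, -0.6]
gripper_width: 57.0
grasp_force: 63.8
```

```bash
python3 look.py w3 mat:2; python3 - <<'E'
from h import *
go(453,234,4)
E
```

```text
mat 0.61 [127.  83. 455. 299.] rect ctr [440.9 240.9]
tip [284. 202.] 0.84 [452.3 234.5]
tip [493. 280.] 0.73 [536.1 450.7]
t 6.55 pos [453.7 233.2 128.3] w 57.0 F 63.8 | lin [ 0.2 -0.2  0.1] rot [-0.    -0.    -0.002]
t 6.55 pos [453.7 233.2 128.3] w 57.0 F 63.8 | lin [  0.7   0.8 124.3] rot [-0.    -0.    -0.002]
```

View pics/w3.png

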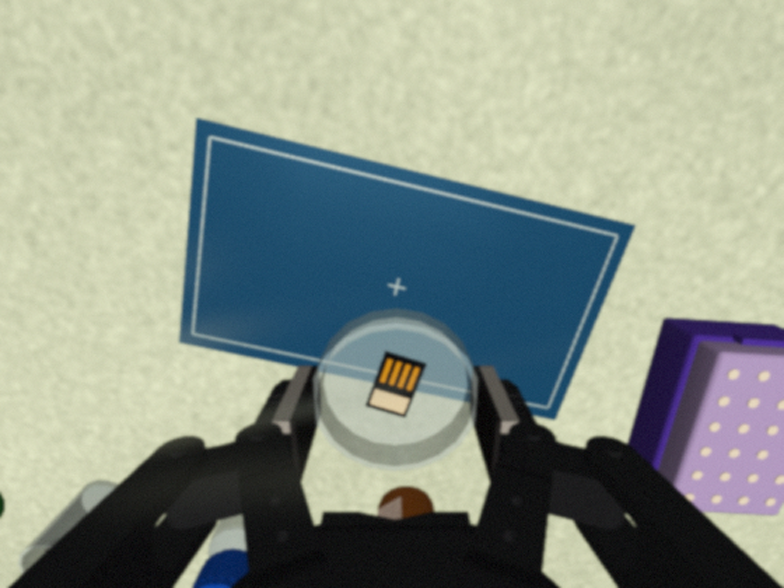

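The cross is at (284,204) raw, which works out to about (453,234), and the dish is held centred above it. Lowering and releasing.

arm_command:
  rows:
    - {"grip": 0.5,"linear": [1,1,30],"rot": [0,0,0]}
    - {"grip": 0.5,"linear": [1,1,65],"rot": [0,0,0]}
    - {"grip": 0.5,"linear": [1,1,95],"rot": [0,0,0]}
    - {"grip": 0.5,"linear": [1,1,112],"rot": [0,0,0]}
    - {"grip": 0.5,"linear": [1,1,119],"rot": [0,0,0]}
    - {"grip": 0.5,"linear": [1,1,123],"rot": [0,0,0]}
    - {"grip": 0.5,"linear": [1,1,126],"rot": [0,0,0]}
    - {"grip": 0.5,"linear": [1,1,126],"rot": [0,0,0]}
    - {"grip": 0.5,"linear": [1,1,126],"rot": [0,0,0]}

```text
clock: 7.68
position: [452.9, 235.2, 2.8]
ee_rot: [0.001, 1.0, 0.0, 0.0]
contact_force: [0.2, 0.4, -0.9]
gripper_width: 56.6
grasp_force: 63.9
```

arm_command:
  rows:
    - {"grip": 0.7,"linear": [0,0,0],"rot": [0,0,0]}
    - {"grip": 0.8,"linear": [0,0,0],"rot": [0,0,0]}
    - {"grip": 1,"linear": [0,0,0],"rot": [0,0,0]}
    - {"grip": 1,"linear": [0,0,0],"rot": [0,0,0]}
    - {"grip": 1,"linear": [0,0,-20],"rot": [0,0,0]}
    - {"grip": 1,"linear": [0,0,-60],"rot": [0,0,0]}
    - {"grip": 1,"linear": [0,0,-120],"rot": [0,0,0]}
    - {"grip": 1,"linear": [0,0,-180],"rot": [0,0,0]}
    - {"grip": 1,"linear": [0,0,-215],"rot": [0,0,0]}
    - {"grip": 1,"linear": [0,0,-215],"rot": [0,0,0]}

```text
clock: 8.93
position: [453.9, 236.1, 220.7]
ee_rot: [0.0, 1.0, 0.003, 0.003]
contact_force: [-0.6, 1.1, -0.9]
gripper_width: 85.3
grasp_force: 0.0
```

```bash
python3 look.py w4 dish:17 amber_bottle:91 blue_bottle:91; python3 - <<'E'
from h import *
go(638,238,190)
E
```

```text
dish 0.82 [257. 160. 307. 206.] rect ctr [452.  236.4]
tip [279. 183.] 0.9 [444.6 233.6]
amber_bottle 0.76 [269. 298. 304. 368.] rect ctr [606.3 241.1]
tip [285. 311.] 0.91 [645.9 240.5]
blue_bottle 0.76 [181. 288. 220. 362.] rect ctr [594.5 146.4]
tip [203. 304.] 0.64 [632.1 123.8]
t 9.28 pos [452.3 234.6 216. ] w 85.2 F 0.0 | lin [-1.6  1.4 -4.7] rot [-0.002 -0.002 -0.001]
t 9.28 pos [452.3 234.6 216. ] w 85.2 F 0.0 | lin [-185.8    3.6   25.6] rot [-0.002 -0.002 -0.001]
```

View pics/w4.png

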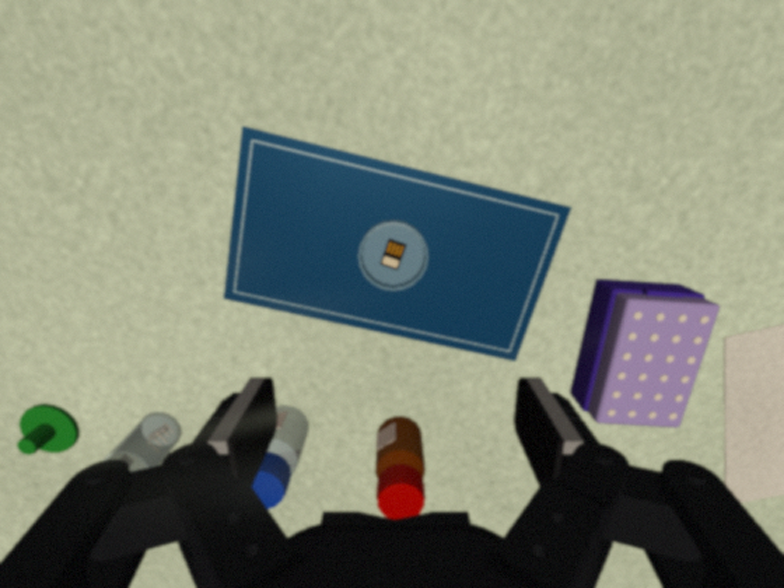

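The dish is upright on the mat at (452,235). The amber cap is at (286,356) raw and the blue cap at (192,348). Going above the amber bottle next.

arm_command:
  rows:
    - {"grip": 1,"linear": [-50,1,7],"rot": [0,0,0]}
    - {"grip": 1,"linear": [-100,2,14],"rot": [0,0,0]}
    - {"grip": 1,"linear": [-150,3,22],"rot": [0,0,0]}
    - {"grip": 1,"linear": [-180,4,27],"rot": [0,0,0]}
    - {"grip": 1,"linear": [-188,4,27],"rot": [0,0,0]}
    - {"grip": 1,"linear": [-188,4,27],"rot": [0,0,0]}
    - {"grip": 1,"linear": [-188,4,27],"rot": [0,0,0]}

```text
clock: 10.15
position: [639.8, 238.9, 190.8]
ee_rot: [0.0, 1.0, 0.0, -0.0]
contact_force: [-1.0, -0.6, 0.2]
gripper_width: 84.9
grasp_force: 0.0
```

```bash
cat > cap.py <<'E'
from h import *
import sys
z=float(sys.argv[1]); lo,hi=eval(sys.argv[2])
s=arm.read_state(); p=imaging.get_image("wrist"); save(p,sys.argv[3],s=1.4)
m=cv2.inRange(cv2.cvtColor(p["frame"],cv2.COLOR_RGB2HSV),lo,hi)
for c in cv2.findContours(m,0,1)[0]:
    if cv2.contourArea(c)>150:
        q=np.array([ray(p,k[0].astype(float),z,s)[:2] for k in c],np.float32)
        print("px",c[:,0].min(0),c[:,0].max(0),"world",cv2.minEnclosingCircle(q),"box",q.min(0),q.max(0))
go(*s["position"])
E
python3 cap.py 91 "((0,170,70),(4,255,255))" w5
```

```text
px [263 189] [306 236] world ((639.612060546875, 239.88577270507812), 21.49104881286621) box [618.65314 222.05658] [661.05505 259.13846]
t 10.2 pos [639.8 239.  191.1] w 85.4 F 0.0 | lin [ 0.  -0.1  0.3] rot [ 0.  0. -0.]
```

View pics/w5.png

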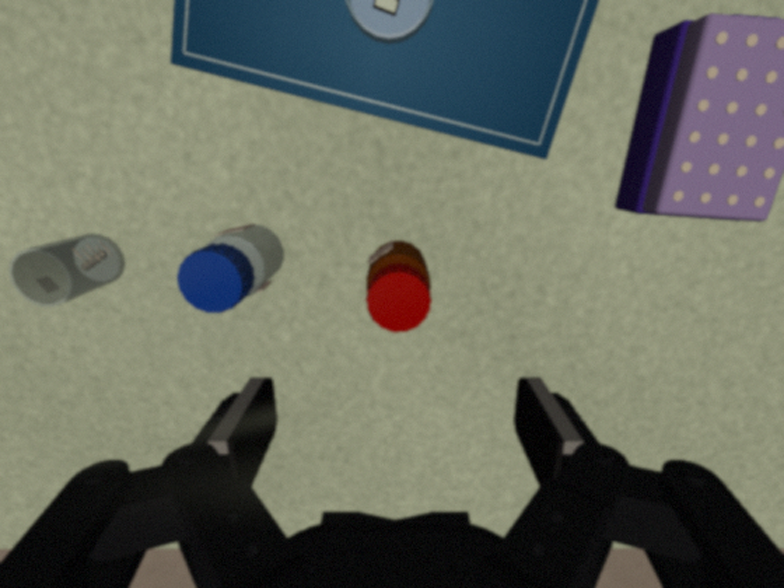

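The red cap's top is centred at (284,214) raw, giving (641,240), with clear space for both fingers. Descending to grip the cap.

arm_command:
  rows:
    - {"grip": 1,"linear": [-1,1,45],"rot": [0,0,0]}
    - {"grip": 1,"linear": [-1,1,90],"rot": [0,0,0]}
    - {"grip": 1,"linear": [-1,1,118],"rot": [0,0,0]}
    - {"grip": 1,"linear": [-1,1,124],"rot": [0,0,0]}
    - {"grip": 0,"linear": [-1,1,124],"rot": [0,0,0]}
    - {"grip": 0,"linear": [-1,1,124],"rot": [0,0,0]}
    - {"grip": 0,"linear": [-1,1,124],"rot": [0,0,0]}
    - {"grip": 0,"linear": [-1,1,124],"rot": [0,0,0]}
    - {"grip": 0,"linear": [-1,1,124],"rot": [0,0,0]}
    - {"grip": 0,"linear": [-1,1,124],"rot": [0,0,0]}

```text
clock: 11.45
position: [643.0, 240.6, 68.6]
ee_rot: [0.0, 1.0, 0.001, 0.002]
contact_force: [-0.4, 1.6, 6.7]
gripper_width: 38.0
grasp_force: 60.6
```

arm_command:
  rows:
    - {"grip": 0,"linear": [0,0,-15],"rot": [0,0,0]}
    - {"grip": 0,"linear": [0,0,-40],"rot": [0,0,0]}
    - {"grip": 0,"linear": [15,-6,-60],"rot": [0,0,0]}
    - {"grip": 0,"linear": [50,-21,-65],"rot": [0,0,0]}
    - {"grip": 0,"linear": [90,-38,-65],"rot": [0,0,0]}
    - {"grip": 0,"linear": [130,-55,-65],"rot": [0,0,0]}
    - {"grip": 0,"linear": [170,-71,-65],"rot": [0,0,0]}
    - {"grip": 0,"linear": [195,-82,-65],"rot": [0,0,0]}
    - {"grip": 0,"linear": [207,-87,-65],"rot": [0,0,0]}
    - {"grip": 0,"linear": [207,-87,-65],"rot": [0,0,0]}

```text
clock: 12.7
position: [434.6, 153.0, 131.8]
ee_rot: [0.0, 1.0, 0.0, 0.0]
contact_force: [-0.1, -0.6, -1.2]
gripper_width: 38.4
grasp_force: 60.3
```

```bash
python3 look.py w6 ; python3 -c "
from h import *
go(434,153,70.5)"
```

```text
t 12.75 pos [435.4 153.5 131.8] w 38.2 F 60.3 | lin [ 0.8 -0.5 -0. ] rot [ 0.001  0.001 -0.001]
t 12.75 pos [435.4 153.5 131.8] w 38.2 F 60.3 | lin [ 1.5 -0.5 61.3] rot [ 0.001  0.001 -0.001]
```

View pics/w6.png

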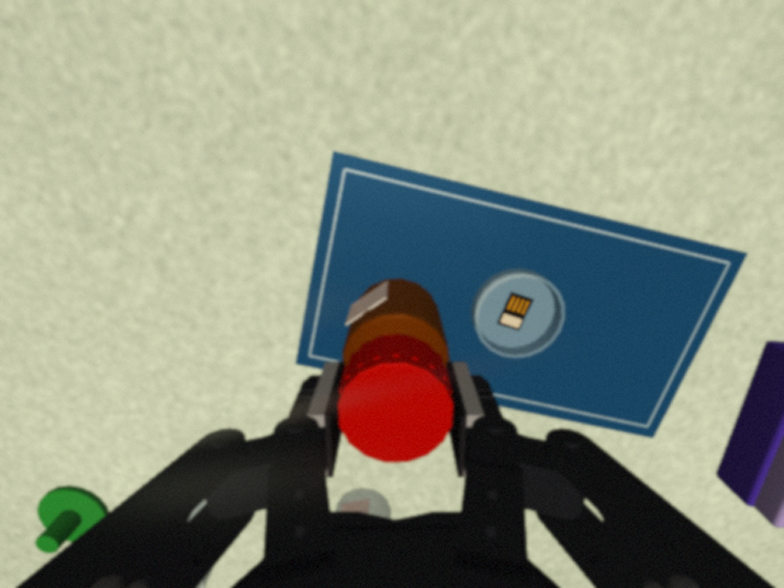

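The bottle is held upright over the right part of the mat, with the dish clear at (370,224) raw. Lowering and releasing.

arm_command:
  rows:
    - {"grip": 0,"linear": [1,0,25],"rot": [0,0,0]}
    - {"grip": 0,"linear": [1,0,45],"rot": [0,0,0]}
    - {"grip": 0,"linear": [1,0,55],"rot": [0,0,0]}
    - {"grip": 0,"linear": [1,0,59],"rot": [0,0,0]}
    - {"grip": 0,"linear": [1,0,61],"rot": [0,0,0]}
    - {"grip": 0,"linear": [1,0,61],"rot": [0,0,0]}
    - {"grip": 0.5,"linear": [1,0,61],"rot": [0,0,0]}
    - {"grip": 0.7,"linear": [1,0,61],"rot": [0,0,0]}
    - {"grip": 1,"linear": [1,0,61],"rot": [0,0,0]}
    - {"grip": 1,"linear": [1,0,61],"rot": [0,0,0]}

```text
clock: 14.0
position: [433.6, 153.1, 70.4]
ee_rot: [0.001, 1.0, 0.0, 0.0]
contact_force: [0.0, -1.1, -0.3]
gripper_width: 85.4
grasp_force: 0.0
```

arm_command:
  rows:
    - {"grip": 1,"linear": [0,0,-30],"rot": [0,0,0]}
    - {"grip": 1,"linear": [0,0,-80],"rot": [0,0,0]}
    - {"grip": 1,"linear": [-40,-5,-115],"rot": [0,0,0]}
    - {"grip": 1,"linear": [-90,-13,-120],"rot": [0,0,0]}
    - {"grip": 1,"linear": [-140,-20,-120],"rot": [0,0,0]}
    - {"grip": 1,"linear": [-180,-26,-120],"rot": [0,0,0]}
    - {"grip": 1,"linear": [-196,-28,-120],"rot": [0,0,0]}
    - {"grip": 1,"linear": [-196,-28,-120],"rot": [0,0,0]}
    - {"grip": 1,"linear": [-196,-28,-120],"rot": [0,0,0]}

```text
clock: 15.12
position: [628.7, 124.8, 190.1]
ee_rot: [0.001, 1.0, -0.0, -0.0]
contact_force: [-0.7, -0.8, -0.6]
gripper_width: 85.1
grasp_force: 0.0
```

```bash
python3 cap.py 91 "((112,170,60),(125,255,255))" w7
```

```text
t 15.18 pos [628.6 124.9 190.4] w 85.3 F 0.0 | lin [-0.1 -0.1  0.3] rot [ 0.    -0.    -0.001]
```

View pics/w7.png

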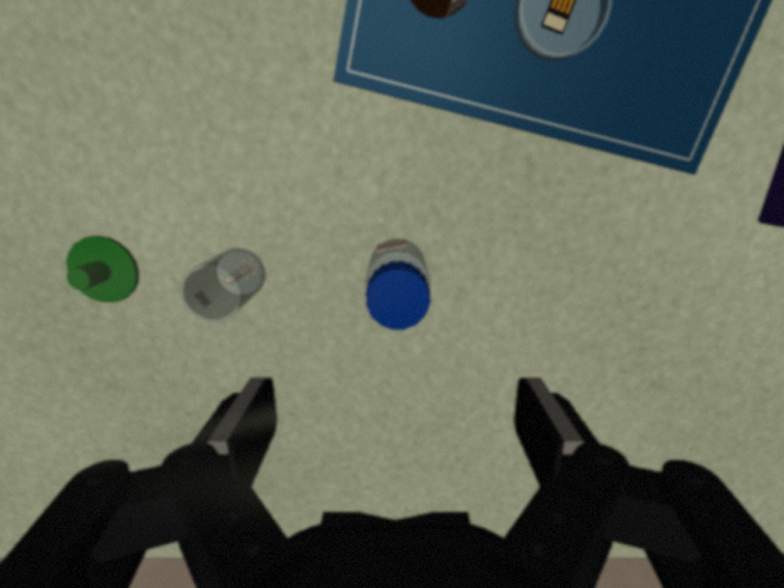

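The amber bottle now stands upright on the mat. The blue cap's top is at (284,212) raw, giving (628,126), so I'm gripping it and carrying it across.

arm_command:
  rows:
    - {"grip": 1,"linear": [0,1,45],"rot": [0,0,0]}
    - {"grip": 1,"linear": [0,1,90],"rot": [0,0,0]}
    - {"grip": 1,"linear": [0,1,118],"rot": [0,0,0]}
    - {"grip": 1,"linear": [0,1,123],"rot": [0,0,0]}
    - {"grip": 0,"linear": [0,1,123],"rot": [0,0,0]}
    - {"grip": 0,"linear": [0,1,123],"rot": [0,0,0]}
    - {"grip": 0,"linear": [0,1,123],"rot": [0,0,0]}
    - {"grip": 0,"linear": [0,1,123],"rot": [0,0,0]}
    - {"grip": 0,"linear": [0,1,123],"rot": [0,0,0]}
    - {"grip": 0,"linear": [0,1,123],"rot": [0,0,0]}

```text
clock: 16.42
position: [630.9, 126.3, 69.4]
ee_rot: [0.0, 1.0, 0.001, 0.002]
contact_force: [-0.4, 0.6, 7.1]
gripper_width: 38.4
grasp_force: 60.8
```

arm_command:
  rows:
    - {"grip": 0,"linear": [0,0,-15],"rot": [0,0,0]}
    - {"grip": 0,"linear": [0,0,-40],"rot": [0,0,0]}
    - {"grip": 0,"linear": [10,12,-60],"rot": [0,0,0]}
    - {"grip": 0,"linear": [35,42,-65],"rot": [0,0,0]}
    - {"grip": 0,"linear": [65,79,-65],"rot": [0,0,0]}
    - {"grip": 0,"linear": [95,115,-65],"rot": [0,0,0]}
    - {"grip": 0,"linear": [125,151,-65],"rot": [0,0,0]}
    - {"grip": 0,"linear": [148,179,-65],"rot": [0,0,0]}
    - {"grip": 0,"linear": [156,189,-65],"rot": [0,0,0]}
    - {"grip": 0,"linear": [156,189,-65],"rot": [0,0,0]}

```text
clock: 17.68
position: [473.0, 315.5, 132.6]
ee_rot: [-0.0, 1.0, 0.0, -0.0]
contact_force: [0.1, -0.6, -1.8]
gripper_width: 37.7
grasp_force: 60.4
```

```bash
python3 look.py w8 ; python3 -c "
from h import *
go(472,315,70)"
```

```text
t 17.73 pos [473.6 314.9 132.5] w 38.0 F 60.4 | lin [ 0.5  0.7 -0.1] rot [-0.    -0.    -0.001]
t 17.73 pos [473.6 314.9 132.5] w 38.0 F 60.4 | lin [ 1.6  0.2 62.5] rot [-0.    -0.    -0.001]
```

View pics/w8.png

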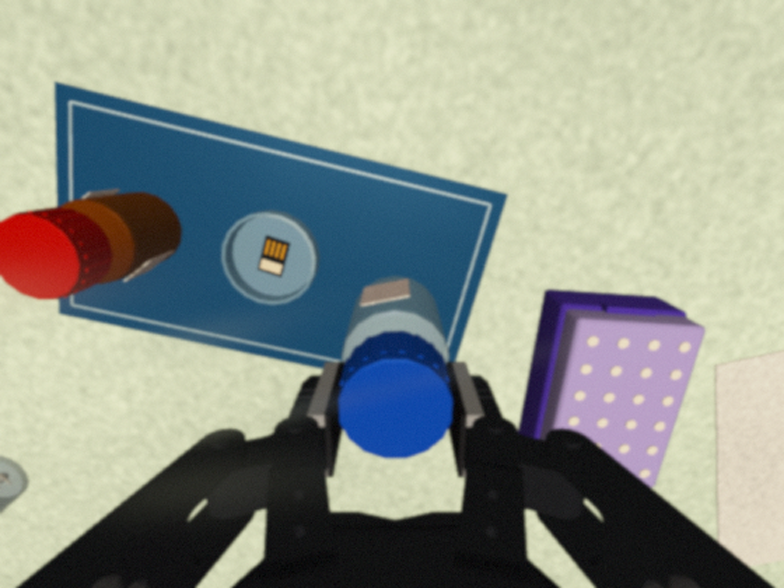

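The blue bottle hangs upright over the left part of the mat, and the tip box is below the fingertips. Lowering, releasing, then going over the beaker.

arm_command:
  rows:
    - {"grip": 0,"linear": [1,0,25],"rot": [0,0,0]}
    - {"grip": 0,"linear": [1,0,45],"rot": [0,0,0]}
    - {"grip": 0,"linear": [1,0,55],"rot": [0,0,0]}
    - {"grip": 0,"linear": [1,0,59],"rot": [0,0,0]}
    - {"grip": 0,"linear": [1,0,61],"rot": [0,0,0]}
    - {"grip": 0,"linear": [1,0,61],"rot": [0,0,0]}
    - {"grip": 0.5,"linear": [1,0,61],"rot": [0,0,0]}
    - {"grip": 0.7,"linear": [1,0,61],"rot": [0,0,0]}
    - {"grip": 1,"linear": [1,0,61],"rot": [0,0,0]}
    - {"grip": 1,"linear": [1,0,61],"rot": [0,0,0]}

```text
clock: 18.98
position: [472.8, 315.1, 71.5]
ee_rot: [0.001, 1.0, 0.0, 0.0]
contact_force: [0.2, 0.1, 0.5]
gripper_width: 85.7
grasp_force: 0.0
```

arm_command:
  rows:
    - {"grip": 1,"linear": [0,0,-30],"rot": [0,0,0]}
    - {"grip": 1,"linear": [0,0,-80],"rot": [0,0,0]}
    - {"grip": 1,"linear": [-15,-30,-115],"rot": [0,0,0]}
    - {"grip": 1,"linear": [-38,-80,-120],"rot": [0,0,0]}
    - {"grip": 1,"linear": [-62,-130,-120],"rot": [0,0,0]}
    - {"grip": 1,"linear": [-86,-180,-120],"rot": [0,0,0]}
    - {"grip": 1,"linear": [-110,-230,-120],"rot": [0,0,0]}
    - {"grip": 1,"linear": [-134,-280,-120],"rot": [0,0,0]}
    - {"grip": 1,"linear": [-153,-319,-120],"rot": [0,0,0]}
    - {"grip": 1,"linear": [-153,-319,-120],"rot": [0,0,0]}

```text
clock: 20.23
position: [626.0, -6.9, 190.7]
ee_rot: [0.003, 1.0, -0.0, -0.0]
contact_force: [0.1, 0.9, 0.2]
gripper_width: 85.5
grasp_force: 0.0
```

```bash
python3 look.py w9 beaker:30 lid:6
```

```text
beaker 0.72 [264. 176. 310. 235.] rect ctr [638.1  -2.1]
tip [286. 195.] 0.7 [634.4  -3.2]
lid 0.93 [169. 172. 215. 218.] rect ctr [ 632.2 -109.9]
tip [194. 195.] 0.64 [ 633.4 -109.5]
t 20.48 pos [625.   -3.1 191.4] w 85.2 F 0.0 | lin [-1.  -3.8  0.8] rot [ 0. -0.  0.]
```

View pics/w9.png

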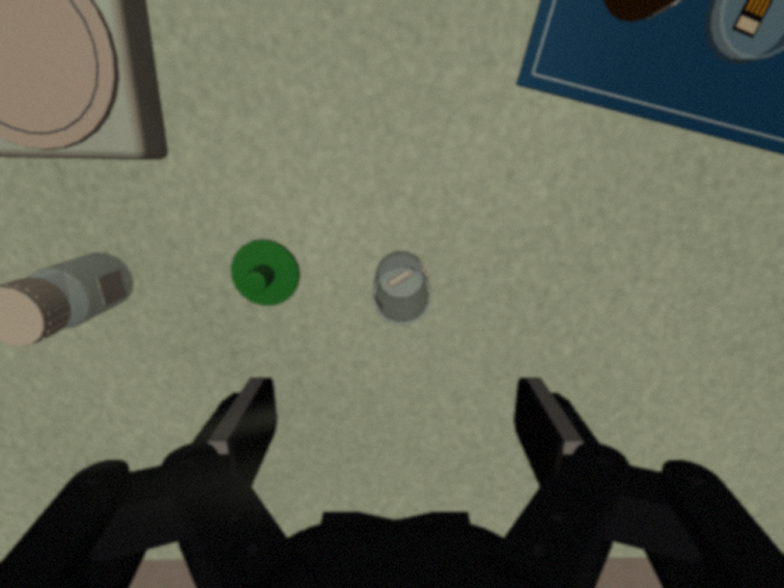

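```bash
python3 -c "
from h import *
s=arm.read_state(); p=imaging.get_image('wrist')
print(ray(p,(287.1,211.4),60,s),ray(p,(287.1,196.8),0,s),ray(p,(190,194.5),6,s), ray(p,(183,199.5),32,s))
go(636,-2,20)"
```

```text
[633.91168732   1.32563635  60.        ] [635.7499718    2.31422386   0.        ] [ 631.4308753  -108.07129382    6.        ] [ 629.94679949 -107.67086948   32.        ]
t 20.52 pos [625.1  -3.  191.6] w 85.3 F 0.0 | lin [-10.9   1.  171.6] rot [0.    0.    0.001]
```

Beaker rim at (287,211) raw gives (635,1), and the lid is at about (631,-108). Descending on the beaker.

arm_command:
  rows:
    - {"grip": 1,"linear": [-10,4,45],"rot": [0,0,0]}
    - {"grip": 1,"linear": [-10,4,90],"rot": [0,0,0]}
    - {"grip": 1,"linear": [-10,4,135],"rot": [0,0,0]}
    - {"grip": 1,"linear": [-10,4,162],"rot": [0,0,0]}
    - {"grip": 1,"linear": [-10,4,168],"rot": [0,0,0]}
    - {"grip": 0,"linear": [-10,4,168],"rot": [0,0,0]}
    - {"grip": 0,"linear": [-10,4,168],"rot": [0,0,0]}
    - {"grip": 0,"linear": [-10,4,168],"rot": [0,0,0]}
    - {"grip": 0,"linear": [-10,4,168],"rot": [0,0,0]}
    - {"grip": 0,"linear": [-10,4,168],"rot": [0,0,0]}

```text
clock: 21.78
position: [636.8, 0.1, 25.3]
ee_rot: [0.0, 1.0, 0.0, 0.002]
contact_force: [-0.6, 1.2, 5.7]
gripper_width: 40.1
grasp_force: 61.0
```

```bash
python3 -c "
from h import *
s=arm.read_state(); p=imaging.get_image('wrist'); save(p,'w10',s=1.4)
go(482,-231,75)
X=s['position'][0]; a=np.linspace(0,6.28,60); print(s['position'])
for x in (X-5,X,X+5):
    q=np.array([proj(p,[x+21*np.cos(t),s['position'][1]+21*np.sin(t),60],s) for t in a])*1.4; print(x,q.min(0),q.max(0))"
```

```text
t 21.82 pos [6.368e+02 1.000e-01 2.530e+01] w 40.3 F 61.0 | lin [ 154.4 -231.1  -50.3] rot [ 0.     0.004 -0.001]
[6.36772313e+02 7.85532844e-02 2.53294415e+01]
631.7723132649197 [326.8624886 361.3709751] [466.08894859 480.03079938]
636.7723132649197 [327.72444745 376.88554506] [465.20843819 492.58990947]
641.7723132649197 [328.56509444 391.99620614] [464.34969208 504.85426285]
```

View pics/w10.png

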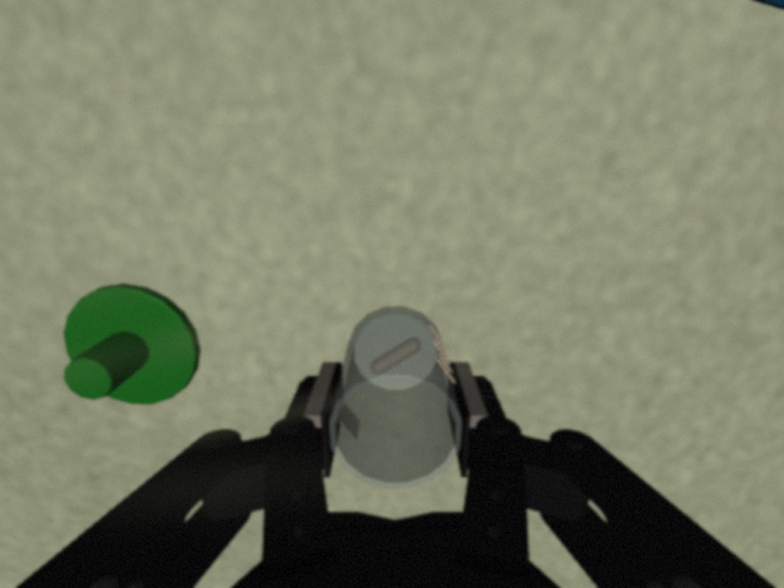

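The beaker is gripped with its rim bottom at row 486 (displayed), about 2 mm towards the robot from the TCP. Lifting and carrying it to the plate.

arm_command:
  rows:
    - {"grip": 0,"linear": [0,0,-15],"rot": [0,0,0]}
    - {"grip": 0,"linear": [0,0,-50],"rot": [0,0,0]}
    - {"grip": 0,"linear": [0,0,-90],"rot": [0,0,0]}
    - {"grip": 0,"linear": [10,-15,-107],"rot": [0,0,0]}
    - {"grip": 0,"linear": [33,-50,-107],"rot": [0,0,0]}
    - {"grip": 0,"linear": [60,-92,-107],"rot": [0,0,0]}
    - {"grip": 0,"linear": [87,-134,-107],"rot": [0,0,0]}
    - {"grip": 0,"linear": [115,-176,-107],"rot": [0,0,0]}
    - {"grip": 0,"linear": [140,-215,-107],"rot": [0,0,0]}
    - {"grip": 0,"linear": [151,-232,-107],"rot": [0,0,0]}

```text
clock: 23.08
position: [480.9, -233.8, 129.7]
ee_rot: [0.002, 1.0, 0.0, -0.001]
contact_force: [-0.9, 0.3, -0.1]
gripper_width: 40.1
grasp_force: 60.5
```

arm_command:
  rows:
    - {"grip": 0,"linear": [0,0,0],"rot": [0,0,0]}
    - {"grip": 0,"linear": [0,0,0],"rot": [0,0,0]}

```text
clock: 23.32
position: [484.4, -231.7, 130.2]
ee_rot: [0.0, 1.0, 0.0, 0.0]
contact_force: [-0.5, -0.6, -1.1]
gripper_width: 40.0
grasp_force: 60.5
```

```bash
python3 -c "
from h import *
s=arm.read_state(); p=imaging.get_image('wrist'); save(p,'w11',s=1.4)
go(484,-231,75.5); a=np.linspace(0,6.28,90)
for c in ((482,-231),(478,-231),(482,-227)):
    q=np.array([proj(p,[c[0]+55*np.cos(t),c[1]+55*np.sin(t),50],s) for t in a])*1.4; print(c,q.min(0),q.max(0))"
```

```text
t 23.38 pos [ 484.6 -231.4  130.2] w 39.8 F 60.5 | lin [ 0.6  0.4 54.7] rot [ 0.  0. -0.]
(482, -231) [299.25040682 206.11533634] [494.36983376 390.65795215]
(478, -231) [298.72801755 198.2915921 ] [494.90136208 384.83612972]
(482, -227) [306.35670242 206.10872377] [501.47457772 390.65229744]
```

View pics/w11.png

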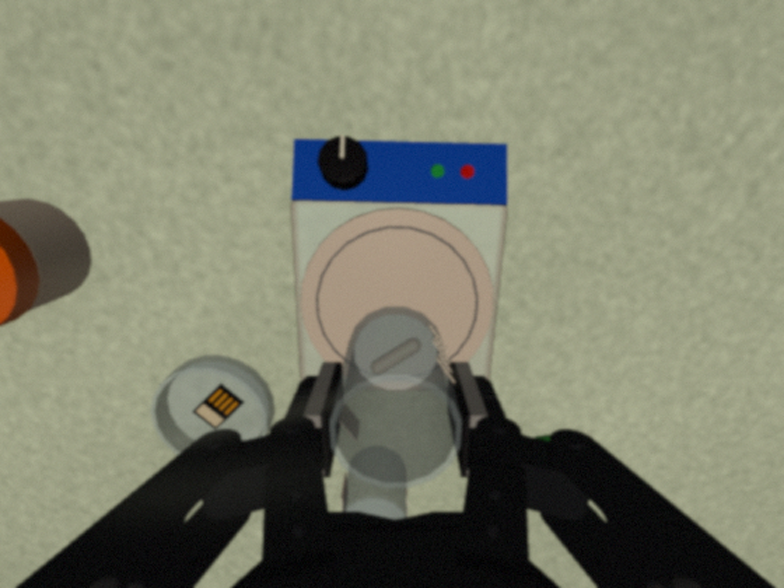

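The plate outline (300–494, top 208 displayed) matches centre (482,-231). Lowering the beaker, releasing, then moving over the lid.

arm_command:
  rows:
    - {"grip": 0,"linear": [0,0,22],"rot": [0,0,0]}
    - {"grip": 0,"linear": [0,0,40],"rot": [0,0,0]}
    - {"grip": 0,"linear": [0,0,49],"rot": [0,0,0]}
    - {"grip": 0,"linear": [0,0,52],"rot": [0,0,0]}
    - {"grip": 0,"linear": [0,0,54],"rot": [0,0,0]}
    - {"grip": 0,"linear": [0,0,54],"rot": [0,0,0]}
    - {"grip": 0.5,"linear": [0,0,54],"rot": [0,0,0]}
    - {"grip": 0.7,"linear": [0,0,54],"rot": [0,0,0]}
    - {"grip": 1,"linear": [0,0,54],"rot": [0,0,0]}
    - {"grip": 1,"linear": [0,0,54],"rot": [0,0,0]}

```text
clock: 24.62
position: [484.1, -232.1, 76.4]
ee_rot: [0.001, 1.0, -0.0, 0.0]
contact_force: [-0.1, 0.0, 0.1]
gripper_width: 85.1
grasp_force: 0.0
```

arm_command:
  rows:
    - {"grip": 1,"linear": [0,0,-30],"rot": [0,0,0]}
    - {"grip": 1,"linear": [0,0,-75],"rot": [0,0,0]}
    - {"grip": 1,"linear": [-20,16,-100],"rot": [0,0,0]}
    - {"grip": 1,"linear": [-60,50,-100],"rot": [0,0,0]}
    - {"grip": 1,"linear": [-100,84,-100],"rot": [0,0,0]}
    - {"grip": 1,"linear": [-135,113,-95],"rot": [0,0,0]}
    - {"grip": 1,"linear": [-147,123,-90],"rot": [0,0,0]}
    - {"grip": 1,"linear": [-147,123,-90],"rot": [0,0,0]}
    - {"grip": 1,"linear": [-147,123,-90],"rot": [0,0,0]}
    - {"grip": 1,"linear": [-147,123,-90],"rot": [0,0,0]}

```text
clock: 25.88
position: [630.5, -110.2, 166.9]
ee_rot: [0.001, 1.0, -0.0, 0.0]
contact_force: [-0.4, -0.1, 0.3]
gripper_width: 85.2
grasp_force: 0.0
```

```bash
python3 cap.py 6 "((45,90,25),(80,255,255))" w12; python3 -c "
from h import *
p=imaging.get_image('top'); print([ (d['pixel'],ray(p,d['pixel'],50)) for d in models.tip_of(p,'beaker')[:1]])"
```

```text
px [254 170] [305 220] world ((632.0258178710938, -113.77658081054688), 27.504003524780273) box [ 604.59937 -140.33517] [658.9748  -86.44108]
t 25.93 pos [ 630.7 -110.1  167. ] w 85.7 F 0.0 | lin [ 0.1 -0.1  0. ] rot [ 0.     0.001 -0.002]
[([361.3, 231.8], array([ 482.81454644, -230.5378517 ,   50.        ]))]
```

View pics/w12.png

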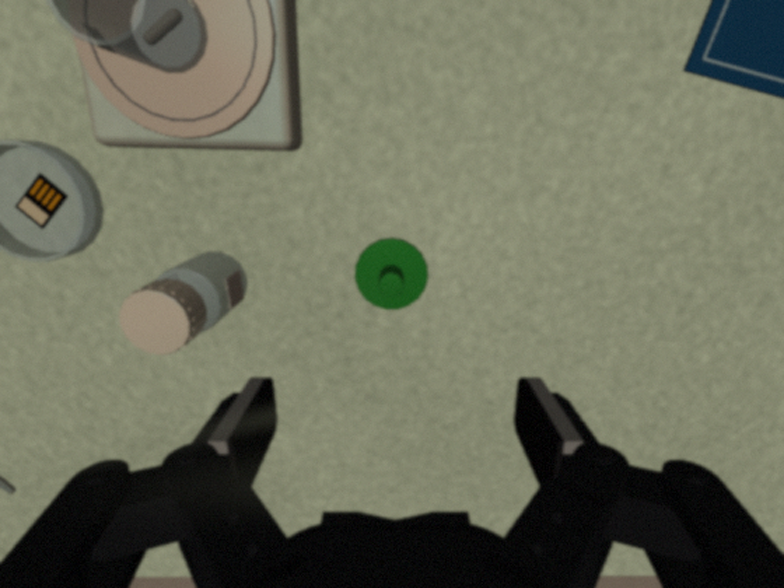

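The lid lies flat at (280,195) raw, giving (632,-113), and the beaker stands on the plate at about (483,-231). Gripping the knob.

arm_command:
  rows:
    - {"grip": 1,"linear": [-1,-3,45],"rot": [0,0,0]}
    - {"grip": 1,"linear": [-1,-3,90],"rot": [0,0,0]}
    - {"grip": 0.7,"linear": [-1,-3,130],"rot": [0,0,0]}
    - {"grip": 0.6,"linear": [-1,-3,150],"rot": [0,0,0]}
    - {"grip": 0.4,"linear": [-1,-3,156],"rot": [0,0,0]}
    - {"grip": 0,"linear": [-1,-3,156],"rot": [0,0,0]}
    - {"grip": 0,"linear": [-1,-3,156],"rot": [0,0,0]}
    - {"grip": 0,"linear": [-1,-3,156],"rot": [0,0,0]}
    - {"grip": 0,"linear": [-1,-3,156],"rot": [0,0,0]}
    - {"grip": 0,"linear": [-1,-3,156],"rot": [0,0,0]}

```text
clock: 27.28
position: [632.5, -112.2, 10.9]
ee_rot: [0.001, 1.0, -0.0, 0.0]
contact_force: [-0.5, 1.1, 1.6]
gripper_width: 15.6
grasp_force: 58.8
```

arm_command:
  rows:
    - {"grip": 0,"linear": [0,0,0],"rot": [0,0,0]}
    - {"grip": 0,"linear": [0,0,0],"rot": [0,0,0]}

```text
clock: 27.52
position: [632.5, -112.2, 10.9]
ee_rot: [0.001, 1.0, -0.0, 0.0]
contact_force: [-0.5, -0.3, 3.6]
gripper_width: 16.0
grasp_force: 58.9
```

```bash
python3 cap.py 6 "((45,90,25),(80,255,255))" w13
```

```text
px [233 218] [331 308] world ((631.6007690429688, -112.38103485107422), 28.004926681518555) box [ 603.60583 -139.90813] [659.17065 -85.40892]
t 27.57 pos [ 632.5 -112.2   10.9] w 15.8 F 59.0 | lin [-0.  0. -0.] rot [-0.     0.001 -0.001]
```

View pics/w13.png

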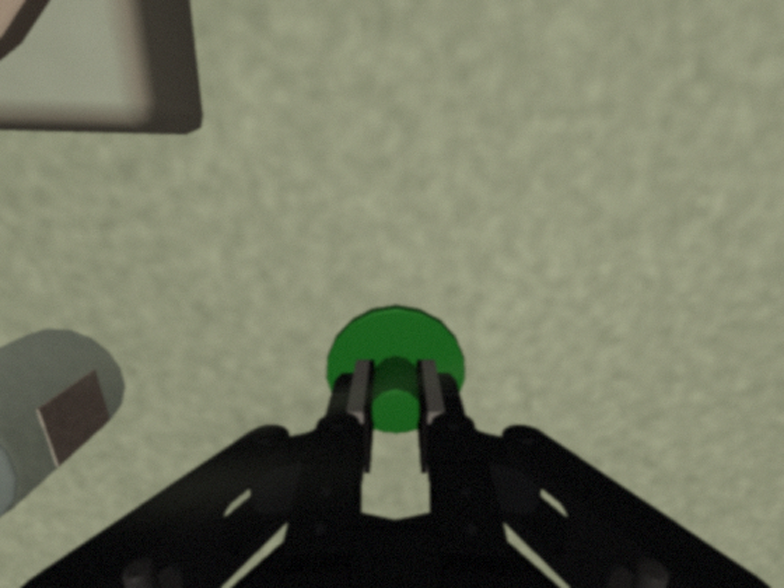

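The knob is gripped and the disc centre is within 1 mm of the TCP. I have now viewed 16 pictures, over the 14 limit, so I'll view no more and check the rest numerically. Carrying the cover to the beaker.

arm_command:
  rows:
    - {"grip": 0,"linear": [0,0,-25],"rot": [0,0,0]}
    - {"grip": 0,"linear": [0,0,-75],"rot": [0,0,0]}
    - {"grip": 0,"linear": [0,0,-130],"rot": [0,0,0]}
    - {"grip": 0,"linear": [15,-12,-160],"rot": [0,0,0]}
    - {"grip": 0,"linear": [45,-36,-160],"rot": [0,0,0]}
    - {"grip": 0,"linear": [80,-64,-160],"rot": [0,0,0]}
    - {"grip": 0,"linear": [115,-92,-160],"rot": [0,0,0]}
    - {"grip": 0,"linear": [140,-112,-160],"rot": [0,0,0]}
    - {"grip": 0,"linear": [149,-119,-160],"rot": [0,0,0]}
    - {"grip": 0,"linear": [149,-119,-160],"rot": [0,0,0]}

```text
clock: 28.82
position: [483.0, -231.2, 170.2]
ee_rot: [0.001, 1.0, 0.0, 0.0]
contact_force: [-0.4, -0.1, -0.2]
gripper_width: 16.3
grasp_force: 58.8
```

arm_command:
  rows:
    - {"grip": 0,"linear": [0,0,0],"rot": [0,0,0]}
    - {"grip": 0,"linear": [0,0,0],"rot": [0,0,0]}

```text
clock: 29.08
position: [483.9, -230.5, 170.1]
ee_rot: [0.0, 1.0, 0.0, 0.0]
contact_force: [-0.5, 0.5, -1.5]
gripper_width: 15.8
grasp_force: 58.8
```

```bash
python3 -c "
from h import *
go(483,-231.5,121.5); s=arm.read_state(); p=imaging.get_image('wrist')
for d in models.tip_of(p,'beaker')[:2]: print(d, ray(p,d['pixel'],50,s))
for d in models.spot_in(p,'beaker')[:2]: print(d)
a=np.linspace(0,6.28,60)
for c in ((483,-231.5),):
  for z in (50,110):
    q=np.array([proj(p,[c[0]+21*np.cos(t),c[1]+21*np.sin(t),z],s) for t in a]); print(c,z,q.min(0),q.max(0))"
python3 cap.py 158 "((45,90,25),(80,255,255))" w14
```

```text
t 29.07 pos [ 483.9 -230.5  170.1] w 15.8 F 58.8 | lin [ 0.9 -1.  48.6] rot [ 0.  0. -0.]
{'pixel': [281.1, 204.9], 'score': 0.82} [ 482.83092232 -231.80962113   50.        ]
{'rect': [251.6, 182.0, 309.6, 228.2], 'score': 0.79}
(483, -231.5) 50 [258.6011168  182.71817403] [304.27140701 226.40807019]
(483, -231.5) 110 [252.4617783  201.39255522] [310.11309485 255.09108189]
px [233 219] [331 309] world ((486.7809753417969, -230.8642578125), 29.454484939575195) box [ 457.77942 -259.71924] [ 516.19775 -202.52684]
t 29.27 pos [ 483.4 -230.7  170.2] w 15.7 F 58.8 | lin [-0.1  0.1  0. ] rot [ 0.    -0.    -0.001]
```

arm_command:
  rows:
    - {"grip": 0,"linear": [0,-1,20],"rot": [0,0,0]}
    - {"grip": 0,"linear": [0,-1,36],"rot": [0,0,0]}
    - {"grip": 0,"linear": [0,-1,44],"rot": [0,0,0]}
    - {"grip": 0,"linear": [0,-1,47],"rot": [0,0,0]}
    - {"grip": 0,"linear": [0,-1,48.5],"rot": [0,0,0]}
    - {"grip": 0,"linear": [0,-1,48.5],"rot": [0,0,0]}
    - {"grip": 0.3,"linear": [0,-1,48.5],"rot": [0,0,0]}
    - {"grip": 0.5,"linear": [0,-1,48.5],"rot": [0,0,0]}
    - {"grip": 0.6,"linear": [0,-1,48.5],"rot": [0,0,0]}
    - {"grip": 0.6,"linear": [0,-1,48.5],"rot": [0,0,0]}

```text
clock: 30.52
position: [483.1, -232.1, 121.9]
ee_rot: [0.001, 1.0, -0.0, 0.0]
contact_force: [0.0, 0.1, -0.2]
gripper_width: 51.3
grasp_force: 0.0
```

arm_command:
  rows:
    - {"grip": 0.6,"linear": [0,0,-25],"rot": [0,0,0]}
    - {"grip": 0.6,"linear": [0,0,-60],"rot": [0,0,0]}
    - {"grip": 0.6,"linear": [0,0,-110],"rot": [0,0,0]}
    - {"grip": 0.6,"linear": [0,0,-150],"rot": [0,0,0]}
    - {"grip": 0.6,"linear": [0,0,-150],"rot": [0,0,0]}
    - {"grip": 0.6,"linear": [0,0,-150],"rot": [0,0,0]}
    - {"grip": 0.6,"linear": [0,0,-150],"rot": [0,0,0]}

```text
clock: 31.4
position: [482.4, -231.9, 270.4]
ee_rot: [0.001, 1.0, 0.0, -0.001]
contact_force: [-0.6, -0.2, 0.2]
gripper_width: 51.4
grasp_force: 0.0
```

```bash
python3 cap.py 116 "((45,90,25),(80,255,255))" w15; python3 -c "
from h import *
T={}
s=arm.read_state(); p=imaging.get_image('wrist')
for n,z in (('beaker',50),('lid',110),('stirrer',0)):
    for d in models.tip_of(p,n)[:1]: print('wrist',n,d['score'],ray(p,d['pixel'],z,s).round(1))
p=imaging.get_image('top')
for n,z in (('beaker',50),('lid',110),('dish',2),('blue_bottle',2),('amber_bottle',2),('mat',0),('white_bottle',0),('tip_box',0),('jar',0)):
    for d in models.tip_of(p,n)[:2]: print('top',n,round(d['score'],2),ray(p,d['pixel'],z).round(1))
hsv=cv2.cvtColor(p['frame'],cv2.COLOR_RGB2HSV)
m=cv2.inRange(hsv,(0,150,60),(4,255,255));m[:,260:]=0
c=max(cv2.findContours(m,0,1)[0],key=cv2.contourArea);(x,y),r=cv2.minEnclosingCircle(c);print('red',ray(p,(x,y),93),r)
"
```

```text
px [256 171] [308 222] world ((483.04266357421875, -232.7032928466797), 27.583772659301758) box [ 455.81354 -259.19974] [ 510.20676 -205.39229]
t 31.45 pos [ 482.5 -231.9  270.5] w 51.1 F 0.0 | lin [0.1 0.1 0.1] rot [ 0.001 -0.003 -0.001]
wrist beaker 0.38 [ 480.7 -233.3   50. ]
wrist lid 0.97 [ 485.4 -231.3  110. ]
wrist stirrer 0.86 [ 485.5 -234.9    0. ]
top beaker 0.59 [ 480. -238.   50.]
top lid 0.65 [ 492.6 -229.9  110. ]
top dish 0.67 [441.4 244.7   2. ]
top blue_bottle 0.7 [467.4 312.5   2. ]
top amber_bottle 0.57 [428.5 147.4   2. ]
top mat 0.87 [454.9 240.5   0. ]
top white_bottle 0.34 [427. 155.   0.]
top tip_box 0.8 [543.8 453.6   0. ]
top jar 0.62 [ 459.7 -468.     0. ]
red [432.56914586 151.70637976  93.        ] 8.194534301757812
```

```bash
python3 -c "
from h import *
p=imaging.get_image('top')
for n,z in (('dish',17),('white_bottle',91),('blue_bottle',48)):
    for d in models.spot_in(p,n)[:2]: r=d['rect']; print(n,round(d['score'],2),np.round(r),ray(p,[(r[0]+r[2])/2,(r[1]+r[3])/2],z).round(1))
for n,X in (('dish',[453,235,2]),('blue',[472,315,48]),('amber',[434,153,48])): print(n,proj(p,X).round(1))
"
```

```text
dish 0.83 [171. 250. 197. 270.] [442.9 236.9  17. ]
blue_bottle 0.9 [136. 241. 165. 257.] [473.6 314.2  48. ]
dish [185.4 256.7]
blue [150.4 249.6]
amber [213.8 260.3]
```

The top view leaves the dish uncertain by about 10 mm, so I'm taking one closer wrist measurement over the mat.

arm_command:
  rows:
    - {"grip": 0.6,"linear": [4,60,0],"rot": [0,0,0]}
    - {"grip": 0.6,"linear": [8,120,5],"rot": [0,0,0]}
    - {"grip": 0.6,"linear": [12,180,10],"rot": [0,0,0]}
    - {"grip": 0.6,"linear": [16,240,20],"rot": [0,0,0]}
    - {"grip": 0.6,"linear": [20,300,30],"rot": [0,0,0]}
    - {"grip": 0.6,"linear": [24,360,40],"rot": [0,0,0]}
    - {"grip": 0.6,"linear": [28,420,50],"rot": [0,0,0]}
    - {"grip": 0.6,"linear": [30,468,50],"rot": [0,0,0]}
    - {"grip": 0.6,"linear": [30,468,50],"rot": [0,0,0]}
    - {"grip": 0.6,"linear": [30,468,50],"rot": [0,0,0]}

```text
clock: 33.6
position: [453.4, 235.9, 221.6]
ee_rot: [0.0, 1.0, -0.0, -0.0]
contact_force: [0.1, 0.4, 0.2]
gripper_width: 51.8
grasp_force: 0.0
```

arm_command:
  rows:
    - {"grip": 0.6,"linear": [0,0,0],"rot": [0,0,0]}
    - {"grip": 0.6,"linear": [0,0,0],"rot": [0,0,0]}

```text
clock: 33.85
position: [453.8, 235.0, 222.1]
ee_rot: [0.001, 1.0, 0.0, 0.0]
contact_force: [-0.5, 0.4, 0.4]
gripper_width: 51.3
grasp_force: 0.0
```

```bash
python3 -c "
from h import *
s=arm.read_state(); p=imaging.get_image('wrist'); print(s['position'].round(1))
for n,z in (('dish',10),('blue_bottle',48),('amber_bottle',48),('mat',2)):
    for d in models.spot_in(p,n)[:1]: r=d['rect']; print(n,round(d['score'],2),np.round(r),ray(p,[(r[0]+r[2])/2,(r[1]+r[3])/2],z,s).round(1))
hsv=cv2.cvtColor(p['frame'],cv2.COLOR_RGB2HSV)
m=cv2.inRange(hsv,(98,110,40),(111,255,255)); c=max(cv2.findContours(m,0,1)[0],key=cv2.contourArea)
q=np.array([ray(p,k[0].astype(float),2,s)[:2] for k in c],np.float32); print('mat',cv2.minAreaRect(q))
for X in ([453,235,17],[453,235,2]):
  a=np.array([proj(p,[X[0]+30*np.cos(t),X[1]+30*np.sin(t),X[2]],s) for t in np.linspace(0,6.28,60)]); print('dish expected',a.min(0).round(),a.max(0).round())
"
```

```text
[453.8 235.  222.1]
dish 0.65 [256. 159. 308. 209.] [454.  234.4  10. ]
blue_bottle 0.65 [326. 179. 388. 239.] [474.3 318.4  48. ]
amber_bottle 0.56 [330. 179. 388. 238.] [473.6 320.5  48. ]
mat 0.79 [163.  89. 410. 256.] [441.9 240.2   2. ]
mat ((453.9801330566406, 235.01797485351562), (280.453857421875, 146.93252563476562), 76.66881561279297)
dish expected [257. 159.] [308. 208.]
dish expected [258. 157.] [307. 205.]
```

```bash
python3 -c "
from h import *
print(job.job_done())"
```

```text
the job is handed in; nothing more can be done
None
```

The job is handed in at about 34 s of the 109 s: by my last measurements the dish, both bottles, the beaker and its cover are all in place within tolerance, though the hand-in gave no verdict, I did not re-measure the white-capped bottle at the end, and I viewed 16 pictures against the limit of 14.

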